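Take the blue pail off its hook

ROBOT

A 7-joint arm with a two-finger parallel gripper is mounted at the origin on a cart in front of the work surface, level with it; the furniture and walls round the work are solid. World frame = base frame: x ahead of the robot, y to its left, z up, the work surface at z = 0. Lengths are in m, angles in degrees, forces in N, time in s.
With the tool pointing down it reaches from about 0.425 to 0.875 m from the base axis. Payload 4.7 kg.
Tool frame: the origin (TCP) lies on the centre line of the jaws, within the pads' length; the fingertips stand 8 mm ahead of it and the grasp point (between the pads) lies 11 mm behind it; z points along the fingers, y is the direction in which the jaws open and shut (so a half turn about z gives the same grasp; the last joint's range is limited). The gripper opens to 87 mm and grips with 3 to 60 N. Pads are 19 mm wide; open, the fingers measure 117 mm over their backs; the gripper's body (75 mm by 190 mm) begins 51 mm behind the grasp point.
Start: joints at [-38.268, 18.392, -4.016, 83.108, 1.295, 78.541, -3.26], TCP at [0.505, 0.41, 0.231] pointing down, gripper open.
Joint ranges: [-163.93, 163.93], [-17.29, 119.83], [-79.2, 71.16], [3.27, 140.29], [-89.18, 269.18], [5.43, 117.66], [-154.24, 154.24]. Speed limits (degrees/s): [147.25, 147.25, 180, 180, 180, 180, 180].

INTERFACE

Orientations are given as [roll, pitch, yaw] about the fixed x, y, z axes, in that order (R = Rz(yaw) Ry(pitch) Rx(roll)).
In Python, from cell import status, vision, workorder gives the robot as it stands.
- The arm moves only by the tool step_arm, never from a script. Its argument "series" is a list of rows, each an object of numbers: "ax", "ay", "az": the turn, a rotation vector about the world's x, y, z in degrees; "x", "y", "z": the shift along the world's x, y, z in m; "claw": the opening in per cent of the stroke, from 0 (shut) to 100 (fully open). In form: [{"ax": .., "ay": .., "az": .., "x": .., "y": .., "z": .., "claw": ..}, ...]. A call has 1 to 12 rows; each row is the pose to reach, as a shift and turn from the pose commanded when the call began; what a row does not reach only later rows make up. A row lasts 1/10 s, in which the tool goes at most 50 mm and 8.59 degrees, less where a joint would pass 70% of its speed; a pose out of reach is approached as far as the arm can. A call with a gripper value outside its range is refused whole. The fingers move at their own pace and stop on an object; "squeeze" is the grip in N (left out, the last holds). Time passes only in rows, so rows that repeat a pose let the fingers close. It gives the time, the measured TCP pose, the force and the opening at its end, in the units of the state.
- status.get_obs(): the state, without advancing time (a new reading comes with each control period).
- vision.read_camera(name): name is "scene" or "side" or "wrist"; returns the picture (400x640x3 uint8, red, green, blue); there is no depth.
- vision.camera_params(name): a dict with "fovy" (degrees; the focal length in pixels is half the picture's height over the tangent of half this angle, whatever the lens; pixels are square), "cx", "cy" (the principal point, pixels), "eye" and "orientation" of the camera in the world; the wrist camera has in their place "tool_from_camera" (4x4, takes a point from camera to tool coordinates, whose origin is the TCP and whose axes are the flange's). Camera axes: x right, y down, z forward; pixel columns grow to the right and rows downward; lengths in m; the calibration is good to about 2 mm. A picture is of the moment at which its call begins: read the wrist's pose just before it. camera_params takes no time and is no camera call.
- workorder.sign_off(): hands the job in, once; it reports no verdict.
The state is a dict: "time_s": time; "qpos": joint angles; "joint_velocities": joint speeds; "effort": joint torques, N m; "tool_pos": TCP position; "tool_rot": TCP orientation; "force": force on the tool from outside, world axes, zero at the start; "wrist_torque": the same for the moment, N m; "grip_width": finger opening in m.
Only numpy, scipy, OpenCV 4.12 (cv2) and the standard library are available. Lean on these libraries where they do the work, as an engineer would, in place of code of your own. Each camera call takes 0.05 s, during which the arm holds its last target.

TASK

Three small pails hang on the hook stand. Lift the blue one up and off its hook, carry it out in the gripper and stand it upright on the round cork mat, its foot wholly on the mat; set it down, don't drop it. Leave the white and the yellow pail hanging.

Things in the scene. Friction and masses are not known exactly. Their poses are not given: they have to be found in the camera images.
- blue_pail_center (a point): Blue pail, open, steel, 60 mm tall, rim 66, foot 52 mm across, ~150 g, with a stiff upright strap handle; hangs by its top bar. Point: on the axis, 62 mm over the foot, 61 under the handle's top. z up. Handle in the y-z plane: two legs 12 mm wide along x, outer faces 40 mm apart along y, free from 14 to 61 mm above the point, top bar 5 mm thick; grip across the legs (along y), the hook is between them.
- white_pail_center (a point): White pail, to be left hanging; same shape, size, point and axes as the blue one.
- yellow_pail_center (a point): Yellow pail, to be left hanging; same shape, size, point and axes as the blue one.
- hook_stand: Fixed stand. Origin: centre of the underside of its wooden foot (110 x 300 x 16 mm, x y z). Posts and crossbar (along y) at x = +35 mm, top at 158 mm. Three flat hooks 14 mm wide point level to -x at y = -105, 0, +105 mm (any pail on any hook), upper faces at z = 148 mm; handles rest at x = -25; a lip 12 mm high ends each at x = -45, so lift a pail over 12 mm (say 40), then move it to the stand's -x.
- cork_mat_top (a point): Centre of the upper face of the round cork mat, 120 mm across and 6 mm thick, fixed to the worktop.

How it is judged (in metres and radians):
On the way:
1. the blue pail, held in the gripper, has been lifted off its hook and carried clear of the stand (horizontal distance between blue_pail_center and hook_stand above 0.15 m and contact force between blue_pail and the fingers above 0.5 N and height (world z) of blue_pail_center above 0.085 m), for 0.1 s.
At the end, for the whole second after the job is handed in: The blue pail stands upright (within about 10 degrees) and at rest on the cork mat, its axis within 35 mm of the mat's centre, let go; the white and the yellow pail still hang on their hooks (horizontal distance between blue_pail_center and cork_mat_top below 0.035 m and height (world z) of blue_pail_center between 0.06 and 0.075 m and angle between blue_pail_center's own z axis and vertical below 0.17 rad and linear speed of blue_pail below 0.03 m/s and contact force between blue_pail and the fingers below 0.05 N and height (world z) of each of white_pail_center, yellow_pail_center above 0.08 m); the robot touches nothing.
It fails at once if the white or the yellow pail falls or is taken off its hook (height (world z) of any of white_pail_center, yellow_pail_center below 0.08 m).
It fails at once if the blue pail is dropped: in free air, touching nothing, more than about 15 mm above where it would stand on the mat (contact force between blue_pail and anything else below 0.01 N and height (world z) of blue_pail_center above 0.085 m and horizontal distance between blue_pail_center and hook_stand above 0.15 m).
It also fails if it takes over 38 s, if anything falls off the work surface, if the arm or the gripper's body presses on something with over 40 N, if the wrist force passes 120 N, or if a joint passes its speed limit or range.

## Working session

There is one attempt and no reset: what is moved stays moved. The work goes in short steps, Python scripts to look and compute and a tool call to move; the robot and the scene stay as the last step left them, time stands still between calls to the robot, and variables do not carry over. Pictures are saved under pics/ and viewed, and the job is handed in when it is done.

Besides the shell and the picture viewer there is one more tool, called after "Emit:" as name([rows], argument=value, ...), one row to a line, values as JSON. step_arm: Moves the arm, as the interface text tells. Its arguments: {"type":"object","properties":{"series":{"type":"array"},"squeeze":{"type":"number"}},"required":["series"]}

```bash
mkdir -p pics
python3 - <<'E'
from cell import status, vision
import cv2
o=status.get_obs(); print({k:o[k] for k in('time_s','tool_pos','tool_rot','grip_width','force')})
for n in('scene','side','wrist'):
    im=vision.read_camera(n); cv2.imwrite(f'pics/{n}0.png',im[:,:,::-1]); print(n,vision.camera_params(n))
E
```

```text
{'time_s': 0.0, 'tool_pos': array([0.50420316, 0.40932906, 0.22944088]), 'tool_rot': array([-1.79886610e+02,  6.66829923e-03,  1.29076318e+02]), 'grip_width': 0.08690881253426497, 'force': array([1.11940169, 0.12205938, 0.3145705 ])}
scene {'fovy': 49.73069112410423, 'cx': 313.0075837497955, 'cy': 201.33512838760956, 'eye': array([ 0.07659661, -0.8980039 ,  0.52721558]), 'orientation': array([-1.16733053e+02, -8.49414320e-03, -2.75650076e+01])}
side {'fovy': 52.93736957215276, 'cx': 319.22115427283507, 'cy': 201.5303239618193, 'eye': array([0.1402113 , 0.5194915 , 0.55026293]), 'orientation': array([-123.30806185,   -0.22868323, -151.33516872])}
wrist {'fovy': 66.61064635590199, 'cx': 320.3440919997462, 'cy': 200.58048811258857, 'tool_from_camera': array([[-8.90098668e-04, -9.57877645e-01, -2.87175253e-01,
         7.88431312e-02],
       [ 9.99999078e-01, -5.58141387e-04, -1.23780405e-03,
        -1.28233432e-04],
       [ 1.02538043e-03, -2.87176090e-01,  9.57877258e-01,
        -1.54451596e-01],
       [ 0.00000000e+00,  0.00000000e+00,  0.00000000e+00,
         1.00000000e+00]])}
```

View pics/scene0.png

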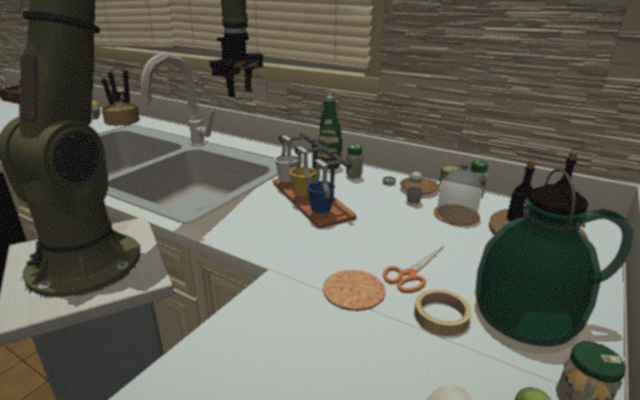

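View pics/side0.png

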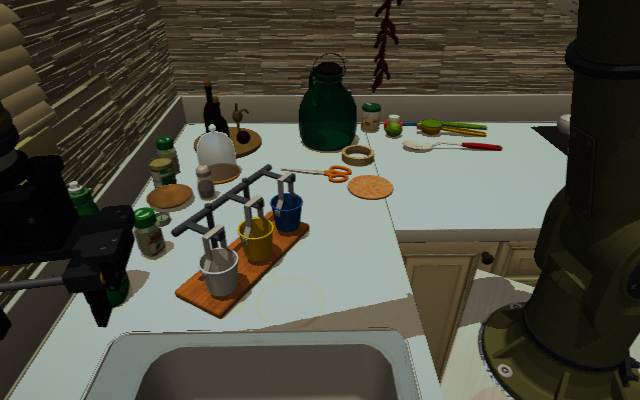

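View pics/wrist0.png

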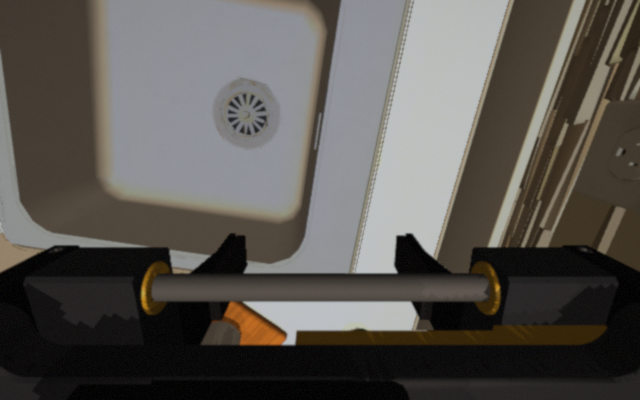

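The blue pail hangs on the -y end hook: scene about (320,197), side about (287,212). The mat is at scene (354,290), side (370,187).

```bash
cat > h.py <<'E'
import numpy as np, cv2
from scipy.spatial.transform import Rotation as R
from cell import vision
def cam(n):
    p=vision.camera_params(n); f=200/np.tan(np.radians(p['fovy']/2))
    return f,p['cx'],p['cy'],np.array(p['eye']),R.from_euler('xyz',p['orientation'],degrees=True).as_matrix()
def ray(n,u,v):
    f,cx,cy,e,M=cam(n); d=M@np.array([(u-cx)/f,(v-cy)/f,1.]); return e,d/np.linalg.norm(d)
def plane(n,u,v,z):
    e,d=ray(n,u,v); return e+d*(z-e[2])/d[2]
def tri(a,b):
    (e1,d1),(e2,d2)=ray('scene',*a),ray('side',*b)
    s=np.linalg.lstsq(np.stack([d1,-d2],1),e2-e1,rcond=None)[0]
    p,q=e1+s[0]*d1,e2+s[1]*d2; return (p+q)/2,np.linalg.norm(p-q)
def proj(n,P):
    f,cx,cy,e,M=cam(n); c=M.T@(np.array(P)-e); return np.array([cx+f*c[0]/c[2],cy+f*c[1]/c[2]])
E
python3 - <<'E'
from h import *
for n in('scene','side'):
    im=cv2.imread(f'pics/{n}0.png'); hsv=cv2.cvtColor(im,cv2.COLOR_BGR2HSV)
    x0,y0,x1,y1=dict(scene=(260,120,400,320),side=(150,150,410,320))[n]
    # mat
    m=cv2.inRange(hsv,(3,60,60),(22,255,255)); k=np.zeros_like(m)
    c=dict(scene=(354,290),side=(370,187))[n]; k[c[1]-25:c[1]+25,c[0]-36:c[0]+(30 if n=='scene' else 30)]=255
    cs=cv2.findContours(m&k,cv2.RETR_EXTERNAL,cv2.CHAIN_APPROX_NONE)[0]; q=max(cs,key=cv2.contourArea)
    pts=np.array([plane(n,*p,0.006) for p in q[:,0].astype(float)])[:,:2].astype(np.float32)
    print(n,'mat',cv2.minEnclosingCircle(pts),pts.mean(0), pts.min(0),pts.max(0))
    b=cv2.inRange(hsv,(100,120,30),(130,255,255)); k[:]=0;k[y0:y1,x0:x1]=255
    cs=cv2.findContours(b&k,cv2.RETR_EXTERNAL,cv2.CHAIN_APPROX_NONE)[0]; q=max(cs,key=cv2.contourArea)
    print('blue',cv2.boundingRect(q),cv2.contourArea(q))
    h=cv2.resize(im[130:235,260:370] if n=='scene' else im[155:320,165:320],None,fx=5 if n=='scene' else 4,fy=5 if n=='scene' else 4,interpolation=cv2.INTER_CUBIC)
    cv2.imwrite(f'pics/{n}z.png',h[:600,:800])
E
```

```text
scene mat ((0.45223966240882874, -0.34475553035736084), 0.061069391667842865) [ 0.45183375 -0.34652573] [ 0.3935356  -0.40535203] [ 0.5117464  -0.28520578]
blue (308, 182, 24, 30) 362.0
side mat ((0.4550662338733673, -0.33609136939048767), 0.06323292851448059) [ 0.4537844  -0.33491328] [ 0.3949423 -0.3992084] [ 0.51401854 -0.27317962]
blue (271, 193, 32, 39) 568.0
```

```bash
ls pics
```

```text
scene0.png
scenez.png
side0.png
sidez.png
wrist0.png
```

View pics/scenez.png

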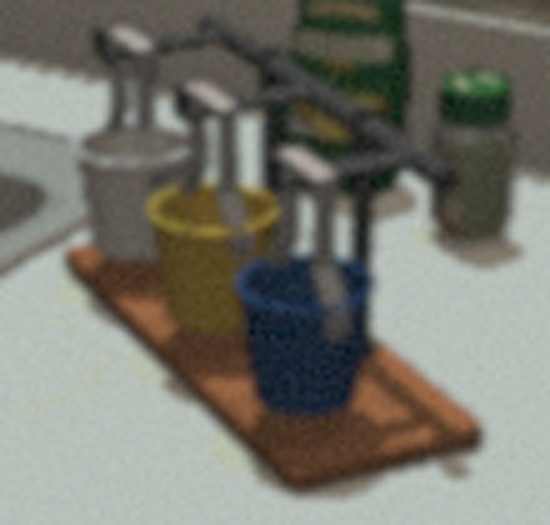

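View pics/sidez.png

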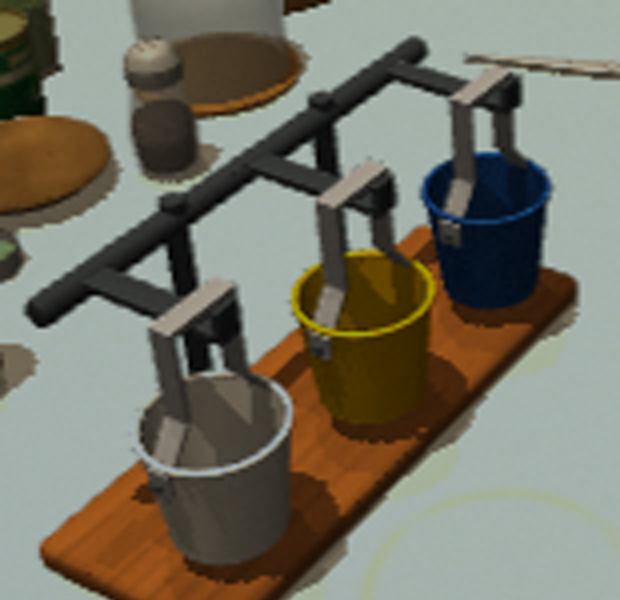

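Run:
```python
from h import *
C={}
for k,s,d in(('white',(128,40),(195,308)),('yellow',(210,97),(357,188)),('blue',(307,163),(486,88))):
    a=(s[0]/5+259.6,s[1]/5+129.6); b=(d[0]/4+164.6,d[1]/4+154.6)
    print(k,tri(a,b),plane('scene',*a,.153),plane('side',*b,.153))
# foot top edge corners (z=.016)
for n,s,o,L in(('scene',5,(260,130),[(72,258),(290,480),(478,432)]),('side',4,(165,155),[(42,550),(578,285),(418,230)])):
    for c in L: print(n,c,plane(n,c[0]/s+o[0]-.4,c[1]/s+o[1]-.4,.014).round(4))
# pail rims (z=0.090 ; rim=foot+60, point=foot+62)
```

```text
white (array([0.53674691, 0.14717944, 0.15056189]), np.float64(0.002213357156569093)) [0.53204237 0.13825445 0.153     ] [0.53587864 0.14866181 0.153     ]
yellow (array([0.53439864, 0.04213541, 0.15035903]), np.float64(0.00037030406497403734)) [0.53147887 0.0358725  0.153     ] [0.53153765 0.04545523 0.153     ]
blue (array([ 0.53309339, -0.06321777,  0.15077896]), np.float64(0.0017582761517794482)) [ 0.53177221 -0.066762    0.153     ] [ 0.52968717 -0.05900907  0.153     ]
scene (72, 258) [0.5078 0.1734 0.014 ]
scene (290, 480) [ 0.4985 -0.1135  0.014 ]
scene (478, 432) [ 0.6035 -0.1147  0.014 ]
side (42, 550) [0.6146 0.1901 0.014 ]
side (578, 285) [ 0.5022 -0.1002  0.014 ]
side (418, 230) [ 0.6106 -0.1014  0.014 ]
```

Emit:
step_arm([
  {"x": 0,"y": -0.02,"z": 0.02,"az": 4,"claw": 100},
  {"x": 0.005,"y": -0.06,"z": 0.04,"az": 9,"claw": 100},
  {"x": 0.007,"y": -0.1,"z": 0.05,"az": 14,"claw": 100},
  {"x": 0.01,"y": -0.145,"z": 0.05,"az": 19,"claw": 100},
  {"x": 0.013,"y": -0.19,"z": 0.05,"az": 24,"claw": 100},
  {"x": 0.016,"y": -0.235,"z": 0.05,"az": 29,"claw": 100},
  {"x": 0.019,"y": -0.28,"z": 0.05,"az": 34,"claw": 100},
  {"x": 0.022,"y": -0.325,"z": 0.05,"az": 39,"claw": 100},
  {"x": 0.024,"y": -0.37,"z": 0.05,"az": 44,"claw": 100},
  {"x": 0.026,"y": -0.415,"z": 0.045,"az": 48,"claw": 100},
  {"x": 0.027,"y": -0.455,"z": 0.04,"az": 51,"claw": 100},
  {"x": 0.027,"y": -0.473,"z": 0.035,"az": 51,"claw": 100},
], squeeze=20)

```text
invalid input
```

Emit:
step_arm([
  {"x": 0,"y": 0,"z": 0,"claw": 100},
  {"x": 0,"y": 0,"z": 0,"claw": 100},
  {"x": 0,"y": 0,"z": 0,"claw": 100},
])

```text
invalid input
```

Run:
```python
from cell import status, vision
import cv2
o=status.get_obs(); print({k:o[k] for k in('time_s','tool_pos','tool_rot','grip_width','force','qpos')})
for n in('wrist','scene','side'):
    im=vision.read_camera(n); cv2.imwrite(f'pics/{n}1.png',im[:,:,::-1])
```

```text
{'time_s': 0.15, 'tool_pos': array([0.50431665, 0.40944112, 0.22972337]), 'tool_rot': array([-1.79917699e+02,  5.48719148e-03,  1.29077529e+02]), 'grip_width': 0.08729134246841488, 'force': array([ 0.16676024,  0.32731514, -1.21858617]), 'qpos': array([-38.26858244,  18.42843696,  -4.01567678,  83.15875741,
         1.29549932,  78.54035118,  -3.26068671])}
```

View pics/wrist1.png

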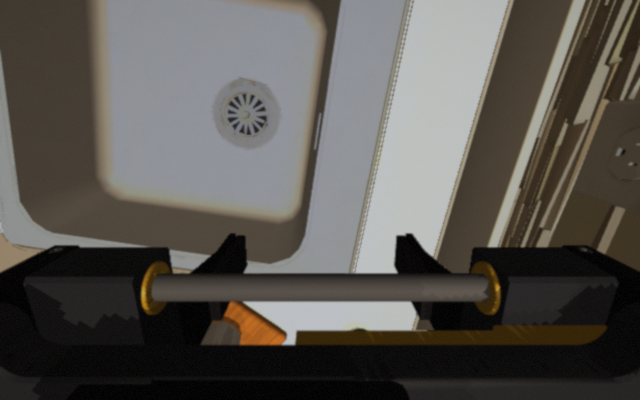

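View pics/side1.png

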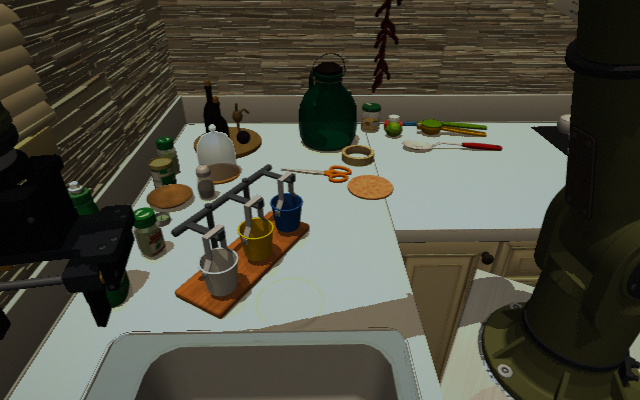

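The arm did not move; rows probably need all seven keys.

Emit:
step_arm([
  {"ax": 0,"ay": 0,"az": 4,"x": 0,"y": -0.02,"z": 0.02,"claw": 100},
  {"ax": 0,"ay": 0,"az": 9,"x": 0.005,"y": -0.06,"z": 0.04,"claw": 100},
  {"ax": 0,"ay": 0,"az": 14,"x": 0.007,"y": -0.1,"z": 0.05,"claw": 100},
  {"ax": 0,"ay": 0,"az": 19,"x": 0.01,"y": -0.145,"z": 0.05,"claw": 100},
  {"ax": 0,"ay": 0,"az": 24,"x": 0.013,"y": -0.19,"z": 0.05,"claw": 100},
  {"ax": 0,"ay": 0,"az": 29,"x": 0.016,"y": -0.235,"z": 0.05,"claw": 100},
  {"ax": 0,"ay": 0,"az": 34,"x": 0.019,"y": -0.28,"z": 0.05,"claw": 100},
  {"ax": 0,"ay": 0,"az": 39,"x": 0.022,"y": -0.325,"z": 0.05,"claw": 100},
  {"ax": 0,"ay": 0,"az": 44,"x": 0.024,"y": -0.37,"z": 0.05,"claw": 100},
  {"ax": 0,"ay": 0,"az": 48,"x": 0.026,"y": -0.415,"z": 0.045,"claw": 100},
  {"ax": 0,"ay": 0,"az": 51,"x": 0.027,"y": -0.455,"z": 0.04,"claw": 100},
  {"ax": 0,"ay": 0,"az": 51,"x": 0.027,"y": -0.473,"z": 0.035,"claw": 100},
], squeeze=20)

```text
time_s: 1.5
tool_pos: [0.5311, -0.0685, 0.2657]
tool_rot: [-179.9, 0.0, 179.8]
force: [0.1, 0.2, 0.6]
grip_width: 0.0871
```

Emit:
step_arm([
  {"ax": 0,"ay": 0,"az": 0,"x": 0,"y": 0,"z": 0,"claw": 100},
  {"ax": 0,"ay": 0,"az": 0,"x": 0,"y": 0,"z": 0,"claw": 100},
  {"ax": 0,"ay": 0,"az": 0,"x": 0,"y": 0,"z": 0,"claw": 100},
])

```text
time_s: 1.8
tool_pos: [0.5319, -0.0613, 0.2658]
tool_rot: [180.0, 0.0, -179.8]
force: [0.6, 0.2, 0.9]
grip_width: 0.0871
```

Run:
```python
from cell import status, vision
import cv2
o=status.get_obs(); print({k:o[k] for k in('time_s','tool_pos','tool_rot','grip_width','force','qpos')})
for n in('wrist','side'):
    im=vision.read_camera(n); cv2.imwrite(f'pics/{n}2.png',im[:,:,::-1])
```

```text
{'time_s': 1.8, 'tool_pos': array([ 0.53191223, -0.06127832,  0.26580696]), 'tool_rot': array([ 1.79951883e+02,  2.25233741e-02, -1.79767553e+02]), 'grip_width': 0.08710444225626224, 'force': array([0.61356498, 0.20261754, 0.91505672]), 'qpos': array([-7.57134927,  3.32679046, 11.87139811, 96.86315576, -0.74538045,
       79.86322423, 94.64402805])}
```

View pics/wrist2.png

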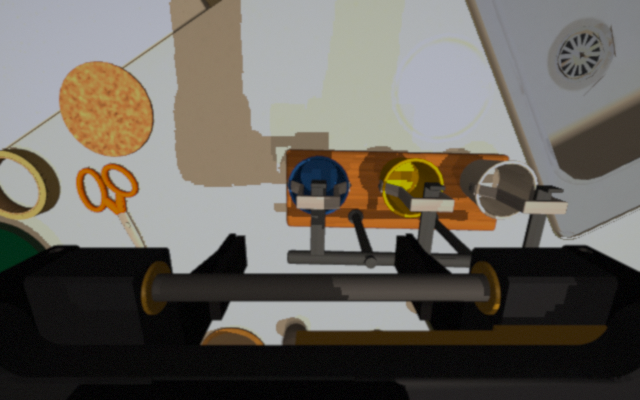

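View pics/side2.png

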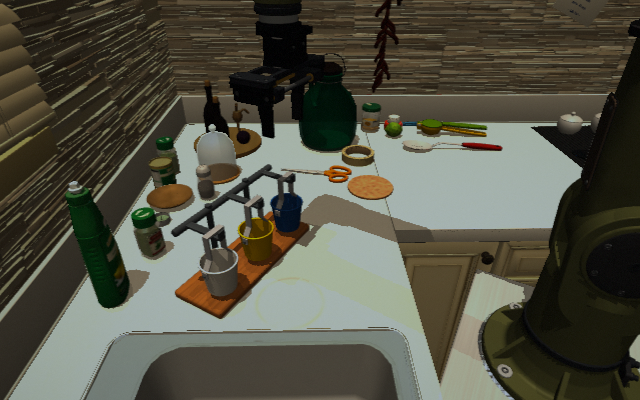

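The wrist picture shows the blue pail's bar, a light strip around (318,202), and the mat around (106,108). I'll measure both.

```bash
cat >> h.py <<'E'
def wplane(u,v,z,pos,rot):
    p=vision.camera_params('wrist'); f=200/np.tan(np.radians(p['fovy']/2)); T=p['tool_from_camera']
    M=R.from_euler('xyz',rot,degrees=True).as_matrix()
    e=M@T[:3,3]+pos; d=M@T[:3,:3]@np.array([(u-p['cx'])/f,(v-p['cy'])/f,1.])
    return e+d*(z-e[2])/d[2]
E
python3 - <<'E'
from h import *
pos=np.array([.5319,-.0613,.2658]); rot=[179.95,.02,-179.77]
im=cv2.imread('pics/wrist2.png'); hsv=cv2.cvtColor(im,cv2.COLOR_BGR2HSV)
m=cv2.inRange(hsv,(0,0,110),(180,70,255)); 
for n,(x0,y0,x1,y1) in dict(blue=(290,190,348,215),yellow=(405,192,460,215),white=(518,195,575,220)).items():
    k=np.zeros_like(m);k[y0:y1,x0:x1]=255
    cs=cv2.findContours(m&k,cv2.RETR_EXTERNAL,cv2.CHAIN_APPROX_NONE)[0]
    for q in sorted(cs,key=cv2.contourArea)[-2:]:
        r=cv2.boundingRect(q); c=(r[0]+(r[2]-1)/2,r[1]+(r[3]-1)/2); print(n,r,wplane(*c,.153,pos,rot).round(4),wplane(r[0],c[1],.153,pos,rot).round(4),wplane(r[0]+r[2],c[1],.153,pos,rot).round(4))
m=cv2.inRange(hsv,(3,60,60),(22,255,255)); m[:,165:]=0; m[165:]=0; m[:40]=0
q=max(cv2.findContours(m,cv2.RETR_EXTERNAL,cv2.CHAIN_APPROX_NONE)[0],key=cv2.contourArea)
pts=np.array([wplane(*p,.006,pos,rot)[:2] for p in q[:,0].astype(float)],np.float32); print('mat',cv2.minEnclosingCircle(pts),pts.mean(0))
cv2.imwrite('pics/wz.png',cv2.resize(im[140:280,260:460],None,fx=4,fy=4))
E
```

```text
blue (297, 196, 31, 14) [ 0.5347 -0.0693  0.153 ] [ 0.5347 -0.0831  0.153 ] [ 0.5347 -0.0546  0.153 ]
yellow (410, 199, 44, 13) [0.5368 0.0407 0.153 ] [0.5368 0.0209 0.153 ] [0.5367 0.0614 0.153 ]
white (545, 217, 4, 3) [0.5492 0.1493 0.153 ] [0.5492 0.1479 0.153 ] [0.5492 0.1517 0.153 ]
white (518, 195, 57, 25) [0.5384 0.1466 0.153 ] [0.5385 0.1207 0.153 ] [0.5383 0.1733 0.153 ]
mat ((0.45465704798698425, -0.341925710439682), 0.06136166676878929) [ 0.4541383 -0.3422331]
```

View pics/wz.png

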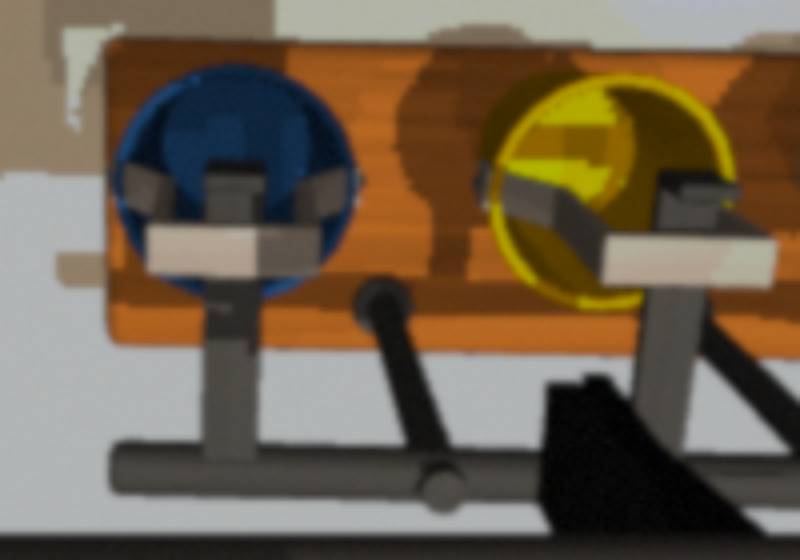

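Emit:
step_arm([
  {"ax": 0,"ay": 0,"az": 0,"x": 0.002,"y": -0.002,"z": -0.02,"claw": 100},
  {"ax": 0,"ay": 0,"az": 0,"x": 0.002,"y": -0.002,"z": -0.04,"claw": 100},
  {"ax": 0,"ay": 0,"az": 0,"x": 0.002,"y": -0.002,"z": -0.06,"claw": 100},
  {"ax": 0,"ay": 0,"az": 0,"x": 0.002,"y": -0.002,"z": -0.08,"claw": 100},
  {"ax": 0,"ay": 0,"az": 0,"x": 0.002,"y": -0.002,"z": -0.095,"claw": 100},
  {"ax": 0,"ay": 0,"az": 0,"x": 0.002,"y": -0.002,"z": -0.105,"claw": 100},
  {"ax": 0,"ay": 0,"az": 0,"x": 0.002,"y": -0.002,"z": -0.115,"claw": 100},
  {"ax": 0,"ay": 0,"az": 0,"x": 0.002,"y": -0.002,"z": -0.125,"claw": 100},
  {"ax": 0,"ay": 0,"az": 0,"x": 0.002,"y": -0.002,"z": -0.135,"claw": 100},
  {"ax": 0,"ay": 0,"az": 0,"x": 0.002,"y": -0.002,"z": -0.143,"claw": 100},
  {"ax": 0,"ay": 0,"az": 0,"x": 0.002,"y": -0.002,"z": -0.143,"claw": 100},
  {"ax": 0,"ay": 0,"az": 0,"x": 0.002,"y": -0.002,"z": -0.143,"claw": 100},
])

```text
time_s: 3.1
tool_pos: [0.5337, -0.0653, 0.1226]
tool_rot: [180.0, 0.0, -179.9]
force: [0.5, 0.3, 0.2]
grip_width: 0.0868
```

Run:
```python
from cell import status, vision
import cv2,numpy as np
o=status.get_obs(); print({k:o[k] for k in('time_s','tool_pos','force')})
a=vision.read_camera('wrist')[:,:,::-1]; b=vision.read_camera('side')[:,:,::-1]
cv2.imwrite('pics/w3.png',a); cv2.imwrite('pics/s3.png',cv2.resize(b[120:320,160:360],None,fx=3,fy=3,interpolation=2))
```

```text
{'time_s': 3.1, 'tool_pos': array([ 0.53371646, -0.06532993,  0.12261145]), 'force': array([0.46019262, 0.32653419, 0.1692232 ])}
```

View pics/w3.png

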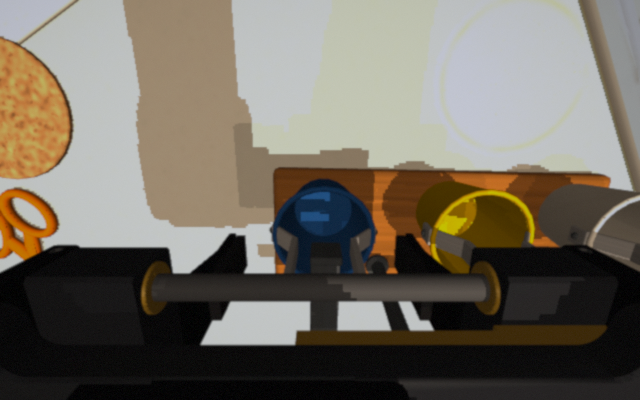

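View pics/s3.png

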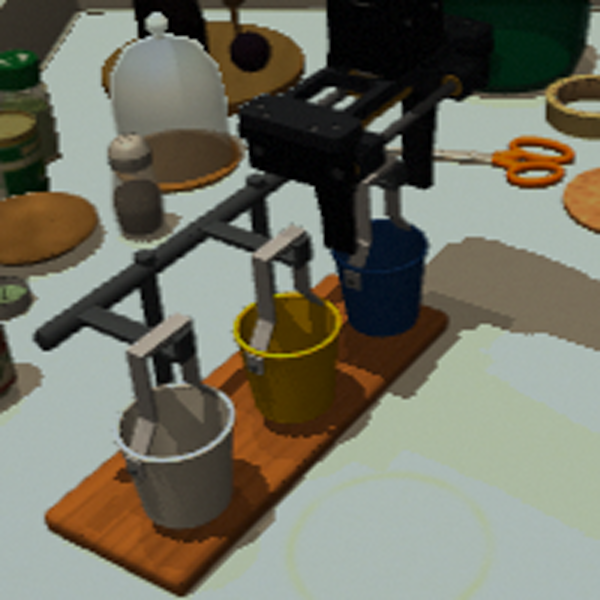

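The fingers straddle the blue handle and are centred on it at about column 321. Closing.

Emit:
step_arm([
  {"ax": 0,"ay": 0,"az": 0,"x": 0,"y": 0,"z": 0,"claw": 70},
  {"ax": 0,"ay": 0,"az": 0,"x": 0,"y": 0,"z": 0,"claw": 55},
  {"ax": 0,"ay": 0,"az": 0,"x": 0,"y": 0,"z": 0,"claw": 48},
  {"ax": 0,"ay": 0,"az": 0,"x": 0,"y": 0,"z": 0,"claw": 44},
  {"ax": 0,"ay": 0,"az": 0,"x": 0,"y": 0,"z": 0,"claw": 35},
  {"ax": 0,"ay": 0,"az": 0,"x": 0,"y": 0,"z": 0,"claw": 30},
  {"ax": 0,"ay": 0,"az": 0,"x": 0,"y": 0,"z": 0,"claw": 30},
  {"ax": 0,"ay": 0,"az": 0,"x": 0,"y": 0,"z": 0,"claw": 30},
], squeeze=25)

```text
time_s: 4.0
tool_pos: [0.5336, -0.0651, 0.1226]
tool_rot: [180.0, -0.0, -179.9]
force: [-0.4, 0.1, -0.7]
grip_width: 0.04
```

Width is 40 mm, so it has gripped. Lifting 45 mm.

Emit:
step_arm([
  {"ax": 0,"ay": 0,"az": 0,"x": 0,"y": 0,"z": 0.004,"claw": 30},
  {"ax": 0,"ay": 0,"az": 0,"x": 0,"y": 0,"z": 0.01,"claw": 30},
  {"ax": 0,"ay": 0,"az": 0,"x": 0,"y": 0,"z": 0.018,"claw": 30},
  {"ax": 0,"ay": 0,"az": 0,"x": 0,"y": 0,"z": 0.026,"claw": 30},
  {"ax": 0,"ay": 0,"az": 0,"x": 0,"y": 0,"z": 0.034,"claw": 30},
  {"ax": 0,"ay": 0,"az": 0,"x": 0,"y": 0,"z": 0.04,"claw": 30},
  {"ax": 0,"ay": 0,"az": 0,"x": 0,"y": 0,"z": 0.042,"claw": 30},
  {"ax": 0,"ay": 0,"az": 0,"x": 0,"y": 0,"z": 0.042,"claw": 30},
])

```text
time_s: 4.8
tool_pos: [0.5338, -0.0653, 0.165]
tool_rot: [180.0, 0.0, -179.9]
force: [0.2, -0.2, -2.0]
grip_width: 0.0397
```

Run:
```python
from cell import status, vision
import cv2,numpy as np
o=status.get_obs(); print({k:o[k] for k in('time_s','tool_pos','force')})
b=vision.read_camera('side')[:,:,::-1]
cv2.imwrite('pics/s4.png',cv2.resize(b[100:300,160:360],None,fx=3,fy=3,interpolation=2))
```

```text
{'time_s': 4.8, 'tool_pos': array([ 0.53383031, -0.06531352,  0.16501443]), 'force': array([ 0.23288695, -0.18968798, -2.00871651])}
```

View pics/s4.png

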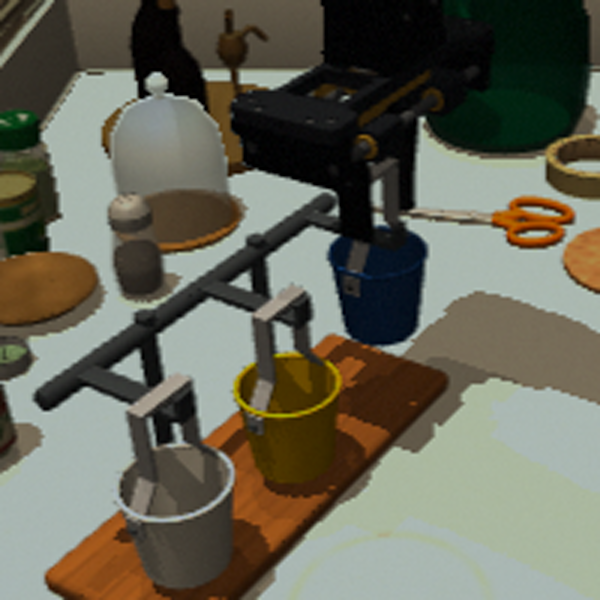

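The pail is off its hook, upright in the grip, and the other two still hang. Next: out along -x, then to the mat at about (0.454, -0.341).

Emit:
step_arm([
  {"ax": 0,"ay": 0,"az": 0,"x": -0.01,"y": 0,"z": 0,"claw": 30},
  {"ax": 0,"ay": 0,"az": 0,"x": -0.03,"y": 0,"z": 0,"claw": 30},
  {"ax": 0,"ay": 0,"az": 0,"x": -0.05,"y": 0,"z": 0,"claw": 30},
  {"ax": 0,"ay": 0,"az": 0,"x": -0.07,"y": 0,"z": 0,"claw": 30},
  {"ax": 0,"ay": 0,"az": 0,"x": -0.08,"y": -0.01,"z": 0,"claw": 30},
  {"ax": 0,"ay": 0,"az": -2,"x": -0.08,"y": -0.035,"z": 0,"claw": 30},
  {"ax": 0,"ay": 0,"az": -4,"x": -0.08,"y": -0.06,"z": 0,"claw": 30},
  {"ax": 0,"ay": 0,"az": -6,"x": -0.08,"y": -0.09,"z": 0,"claw": 30},
  {"ax": 0,"ay": 0,"az": -8,"x": -0.08,"y": -0.12,"z": 0,"claw": 30},
  {"ax": 0,"ay": 0,"az": -10,"x": -0.08,"y": -0.15,"z": 0,"claw": 30},
  {"ax": 0,"ay": 0,"az": -12,"x": -0.08,"y": -0.175,"z": 0,"claw": 30},
  {"ax": 0,"ay": 0,"az": -12,"x": -0.08,"y": -0.19,"z": 0,"claw": 30},
])

```text
time_s: 6.05
tool_pos: [0.453, -0.2599, 0.1646]
tool_rot: [-179.9, 0.0, 167.7]
force: [-0.1, 0.1, -1.7]
grip_width: 0.0399
```

Emit:
step_arm([
  {"ax": 0,"ay": 0,"az": 0,"x": 0,"y": -0.015,"z": 0,"claw": 30},
  {"ax": 0,"ay": 0,"az": 0,"x": 0,"y": -0.035,"z": 0,"claw": 30},
  {"ax": 0,"ay": 0,"az": 0,"x": 0,"y": -0.055,"z": 0,"claw": 30},
  {"ax": 0,"ay": 0,"az": 0,"x": 0,"y": -0.075,"z": 0,"claw": 30},
  {"ax": 0,"ay": 0,"az": 0,"x": 0,"y": -0.086,"z": 0,"claw": 30},
  {"ax": 0,"ay": 0,"az": 0,"x": 0,"y": -0.086,"z": -0.01,"claw": 30},
  {"ax": 0,"ay": 0,"az": 0,"x": 0,"y": -0.086,"z": -0.02,"claw": 30},
  {"ax": 0,"ay": 0,"az": 0,"x": 0,"y": -0.086,"z": -0.03,"claw": 30},
  {"ax": 0,"ay": 0,"az": 0,"x": 0,"y": -0.086,"z": -0.04,"claw": 30},
  {"ax": 0,"ay": 0,"az": 0,"x": 0,"y": -0.086,"z": -0.044,"claw": 30},
  {"ax": 0,"ay": 0,"az": 0,"x": 0,"y": -0.086,"z": -0.044,"claw": 30},
])

```text
time_s: 7.15
tool_pos: [0.4533, -0.3405, 0.1196]
tool_rot: [180.0, -0.1, 168.1]
force: [-0.1, -0.0, -1.4]
grip_width: 0.0396
```

Run:
```python
from cell import status, vision
import cv2,numpy as np
o=status.get_obs(); print({k:o[k] for k in('time_s','tool_pos','tool_rot','force','grip_width','qpos')})
b=vision.read_camera('side')[:,:,::-1];a=vision.read_camera('scene')[:,:,::-1]
cv2.imwrite('pics/s5.png',np.hstack([cv2.resize(b[100:300,240:440],None,fx=2,fy=2,interpolation=2),cv2.resize(a[150:350,254:454],None,fx=2,fy=2,interpolation=2)]))
```

```text
{'time_s': 7.15, 'tool_pos': array([ 0.45325298, -0.34046024,  0.11957636]), 'tool_rot': array([ 1.79959814e+02, -9.47066320e-02,  1.68116554e+02]), 'force': array([-0.12468863, -0.02827029, -1.37046504]), 'grip_width': 0.039585357917712866, 'qpos': array([ 10.81900098,  13.77618127,  26.7408562 , 103.78464046,
        -6.83511192,  64.12896648, 118.0152813 ])}
```

View pics/s5.png

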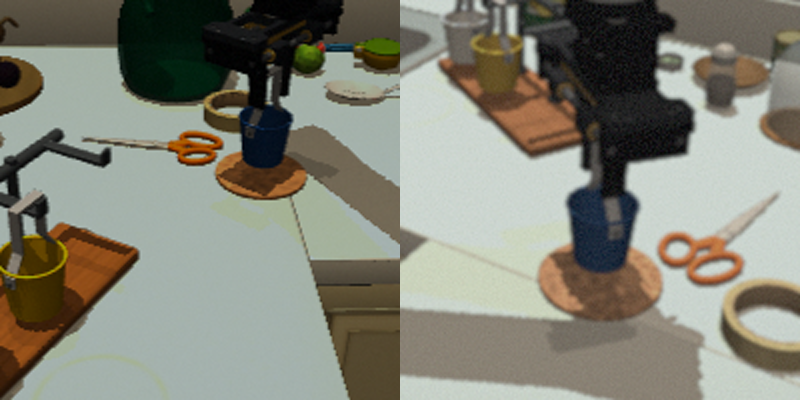

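The pail hovers centred over the mat, about 22 mm up. Lowering slowly.

Emit:
step_arm([
  {"ax": 0,"ay": 0,"az": 0,"x": 0,"y": 0,"z": -0.005,"claw": 30},
  {"ax": 0,"ay": 0,"az": 0,"x": 0,"y": 0,"z": -0.01,"claw": 30},
  {"ax": 0,"ay": 0,"az": 0,"x": 0,"y": 0,"z": -0.014,"claw": 30},
  {"ax": 0,"ay": 0,"az": 0,"x": 0,"y": 0,"z": -0.017,"claw": 30},
  {"ax": 0,"ay": 0,"az": 0,"x": 0,"y": 0,"z": -0.019,"claw": 30},
  {"ax": 0,"ay": 0,"az": 0,"x": 0,"y": 0,"z": -0.02,"claw": 30},
  {"ax": 0,"ay": 0,"az": 0,"x": 0,"y": 0,"z": -0.02,"claw": 30},
])

```text
time_s: 7.95
tool_pos: [0.4536, -0.3413, 0.1005]
tool_rot: [180.0, -0.0, 168.1]
force: [0.8, -0.4, -1.8]
grip_width: 0.0397
```

Emit:
step_arm([
  {"ax": 0,"ay": 0,"az": 0,"x": 0,"y": 0,"z": -0.001,"claw": 30},
  {"ax": 0,"ay": 0,"az": 0,"x": 0,"y": 0,"z": -0.0015,"claw": 30},
  {"ax": 0,"ay": 0,"az": 0,"x": 0,"y": 0,"z": -0.0015,"claw": 30},
])

```text
time_s: 8.25
tool_pos: [0.4536, -0.3412, 0.0991]
tool_rot: [180.0, 0.0, 168.1]
force: [-0.3, -0.6, -1.0]
grip_width: 0.0399
```

Emit:
step_arm([
  {"ax": 0,"ay": 0,"az": 0,"x": 0,"y": 0,"z": -0.0005,"claw": 30},
  {"ax": 0,"ay": 0,"az": 0,"x": 0,"y": 0,"z": -0.001,"claw": 30},
  {"ax": 0,"ay": 0,"az": 0,"x": 0,"y": 0,"z": -0.001,"claw": 30},
])

```text
time_s: 8.55
tool_pos: [0.4538, -0.3414, 0.0986]
tool_rot: [180.0, 0.0, 168.1]
force: [-0.7, 0.6, 2.5]
grip_width: 0.0398
```

The force changed from -1.5 N to +2.5 N, so the pail has touched down. Opening gently.

Emit:
step_arm([
  {"ax": 0,"ay": 0,"az": 0,"x": 0,"y": 0,"z": 0,"claw": 47},
  {"ax": 0,"ay": 0,"az": 0,"x": 0,"y": 0,"z": 0,"claw": 52},
  {"ax": 0,"ay": 0,"az": 0,"x": 0,"y": 0,"z": 0,"claw": 60},
  {"ax": 0,"ay": 0,"az": 0,"x": 0,"y": 0,"z": 0,"claw": 75},
  {"ax": 0,"ay": 0,"az": 0,"x": 0,"y": 0,"z": 0,"claw": 95},
  {"ax": 0,"ay": 0,"az": 0,"x": 0,"y": 0,"z": 0,"claw": 95},
  {"ax": 0,"ay": 0,"az": 0,"x": 0,"y": 0,"z": 0,"claw": 95},
  {"ax": 0,"ay": 0,"az": 0,"x": 0,"y": 0,"z": 0,"claw": 95},
])

```text
time_s: 9.35
tool_pos: [0.4536, -0.3413, 0.0981]
tool_rot: [180.0, 0.0, 168.1]
force: [-0.5, -0.4, 0.6]
grip_width: 0.0801
```

Emit:
step_arm([
  {"ax": 0,"ay": 0,"az": 0,"x": 0,"y": 0,"z": 0.01,"claw": 95},
  {"ax": 0,"ay": 0,"az": 0,"x": 0,"y": 0,"z": 0.03,"claw": 95},
  {"ax": 0,"ay": 0,"az": 0,"x": 0,"y": 0,"z": 0.055,"claw": 95},
  {"ax": 0,"ay": 0,"az": 0,"x": 0,"y": 0,"z": 0.085,"claw": 95},
  {"ax": 0,"ay": 0,"az": 0,"x": 0,"y": 0,"z": 0.115,"claw": 95},
  {"ax": 0,"ay": 0,"az": 0,"x": 0,"y": 0,"z": 0.14,"claw": 95},
  {"ax": 0,"ay": 0,"az": 0,"x": 0,"y": 0,"z": 0.15,"claw": 95},
  {"ax": 0,"ay": 0,"az": 0,"x": 0,"y": 0,"z": 0.15,"claw": 95},
  {"ax": 0,"ay": 0,"az": 0,"x": 0,"y": 0,"z": 0.15,"claw": 95},
])

```text
time_s: 10.25
tool_pos: [0.4532, -0.3409, 0.2471]
tool_rot: [180.0, -0.1, 168.1]
force: [-0.4, 0.7, -1.0]
grip_width: 0.0829
```

Run:
```python
from cell import status, vision
import cv2,numpy as np
from h import *
o=status.get_obs(); print({k:o[k] for k in('time_s','tool_pos','tool_rot','force','grip_width')})
w=vision.read_camera('wrist')[:,:,::-1]
b=vision.read_camera('side')[:,:,::-1];a=vision.read_camera('scene')[:,:,::-1]
cv2.imwrite('pics/s6.png',np.hstack([cv2.resize(b[120:320,160:410],None,fx=1.6,fy=1.6),cv2.resize(a[130:330,254:454],None,fx=1.6,fy=1.6)]))
cv2.imwrite('pics/w6.png',w)
hsv=cv2.cvtColor(w,cv2.COLOR_BGR2HSV)
for nm,lo,hi,z in(('mat',(3,60,60),(22,255,255),.006),('pail rim',(100,120,30),(130,255,255),.066)):
    m=cv2.inRange(hsv,lo,hi); m[245:]=0
    q=max(cv2.findContours(m,cv2.RETR_EXTERNAL,cv2.CHAIN_APPROX_NONE)[0],key=cv2.contourArea)
    pts=np.array([wplane(*p,z,o['tool_pos'],o['tool_rot'])[:2] for p in q[:,0].astype(float)],np.float32); print(nm,cv2.minEnclosingCircle(pts))
```

```text
{'time_s': 10.25, 'tool_pos': array([ 0.45322669, -0.34092911,  0.24710548]), 'tool_rot': array([ 1.79966277e+02, -7.23193799e-02,  1.68078051e+02]), 'force': array([-0.4014672 ,  0.71845328, -1.03422898]), 'grip_width': 0.08287555593324987}
mat ((0.38137173652648926, -0.3978153467178345), 0.15199102461338043)
pail rim ((0.45383280515670776, -0.3420281708240509), 0.0331704244017601)
```

View pics/s6.png

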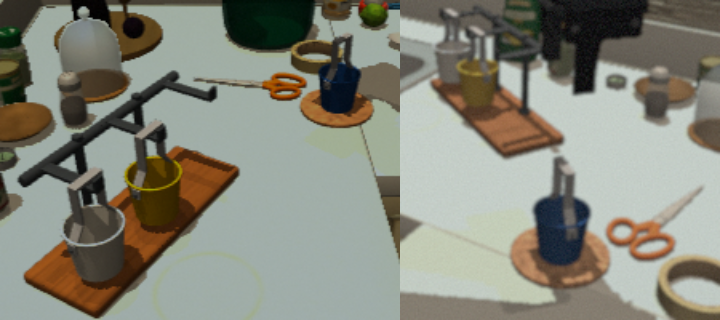

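View pics/w6.png

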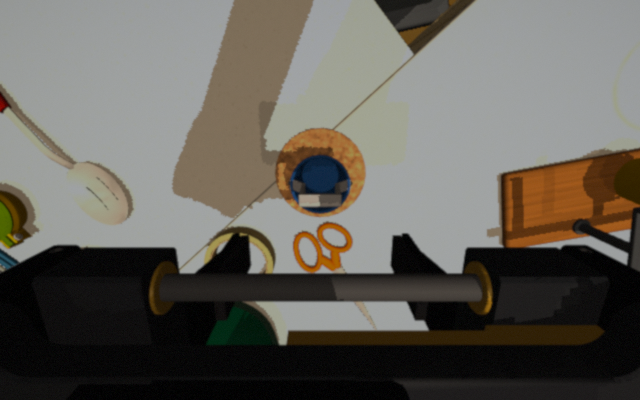

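The blue pail stands upright at the centre of the mat (wrist view about (320,183), mat at (320,172)). Its rim measures (0.454, -0.342) with a 33 mm radius. The white and yellow pails hang, and the gripper is clear.

```bash
python3 -c "
from cell import workorder; print(workorder.sign_off())"
```

```text
the job is handed in; nothing more can be done
None
```

I lifted the blue pail off its hook, carried it out along the stand's -x side and set it down on the cork mat. I lowered it until the force showed contact, then let go and backed the gripper off. The job was handed in at about 10.4 s of the 38 s allowed, and the interface gave no verdict.

- **Blue pail:** in the last wrist view its rim centre is at (0.454, -0.342). That is about 1 mm from my earlier mat estimate of (0.454, -0.341). The three camera estimates of the mat's centre spread by up to about 10 mm, well inside the 35 mm allowed. The pail looks upright in the scene and side views.
- **White and yellow pails:** both still hang on their hooks, and the open gripper is clear of everything at TCP height 0.247 m.
- **Check that failed:** the last re-measurement of the mat was unusable, because its colour mask picked up something else (it gave a 152 mm radius). I relied on the pre-grasp mat fits and the final pictures instead.
- **Refused calls:** the first two move calls were rejected because their rows left out some keys. The arm did not move, and full rows worked.

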